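Free both doors of the bench cupboard

TASK

Get the little two-door cupboard on the trolley ready for both its doors to be used. First swing the leading door (the left one, with the steel overlap strip whose folded top covers the bolt) wide open, about square to the front, and leave it standing so; then draw the second door's flush bolt right up by its knob and leave it up. Do not knock about the strip pot and the staining jar standing nearby.

Things in the scene. Friction and masses are not known exactly. Their poses are not given: they have to be found in the camera images.
- cupboard: White two-door bench cupboard on a grey plinth, fixed; sizes and offsets in mm: 270 wide, 110 deep, 160 high. Origin: centre of its underside; doors on its -x side, +y left seen from the front, z up. Leaves 18 thick, 130 wide, z = 27 to 160. A fixed coverslip box, 52x52x23, lies on its top at x = 25, y = 85. Each leaf has an upright pull; the right (second) leaf's is at x = -114.5, y = -50.5.
- active_door (a joint): Angle of the left (leading) leaf, rad: 0 closed, grows as it swings out towards the robot (clockwise from above), stop at 1.65; light friction (1 N at the pull), stays where left. Its steel overlap strip, 46 mm wide, covers the gap between the leaves and folds back over the bolt knob at z = 195 to 198 mm, so the knob can be neither reached from above nor raised until this leaf is open.
- active_pull (a point): Axis of the left leaf's upright round steel pull, 12 mm in diameter, at z = 160 mm. The pull stands free above its brackets from z = 138 to its top end at z = 176 and is pinched there from above; 34 of clear space between it and the leaf, which is lower. Closed, it is at x = -114.5, y = 50.5 in the cupboard's frame; it moves with the leaf.
- active_hinge (a point): Point on the left leaf's vertical hinge line, at its lower edge (z = 27 mm); in the cupboard's frame x = -65.5, y = 135.5 mm. The pull swings about it at a radius of 98 mm.
- bolt (a joint): Height of the second leaf's flush bolt, m: 0 shot down into the plinth, 0.028 fully up at its stop. Slides straight up with about 3.5 N and stays where it is left.
- bolt_knob (a point): Centre of the bolt's round steel knob, 16 mm in diameter, 20 high (10 either side of this point), on the top edge of the second leaf near where the leaves meet, 21 above the leaf's top edge when shot. The second leaf is held shut by the bolt until that is up.
- strip_pot: Bystander: loose test-strip pot with a black cap, 43 mm in diameter, 87 high; origin: centre of its underside.
- jar: Bystander: loose glass staining jar with a lid, 62 mm in diameter, 118 high; origin: centre of its underside.

How it is judged:
By the outcome, as a careful person would: the job done as asked, in the order asked, and still so for the second after the job is handed in, with the robot touching nothing.
It also fails if it takes over 38 s, if anything falls off the work surface, if the arm or the gripper's body presses on something with over 40 N, if the wrist force passes 120 N, or if a joint passes its speed limit or range.

ROBOT

A 6-joint arm with a two-finger parallel gripper is mounted at the origin on a cart in front of the work surface, level with it; the furniture and walls round the work are solid. World frame = base frame: x ahead of the robot, y to its left, z up, the work surface at z = 0. Lengths are in m, angles in rad, forces in N, time in s.
With the tool pointing down it reaches from about 0.275 to 0.825 m from the base axis. Payload 4.9 kg.
Tool frame: the origin (TCP) lies midway between the tips of the shut fingers; the grasp point (between the pads) lies 19 mm behind it (grip_depth is the z of the grasp point in the tool frame, in m); z points along the fingers, x is the direction in which the jaws open and shut, and the axes are right-handed (so a half turn about z gives the same grasp; the last joint's range is limited). The gripper opens to 85 mm and grips with 20 to 120 N. Pads are 22 mm wide; open, the fingers measure 114 mm over their backs; the gripper's body (76 mm by 85 mm) begins 54 mm behind the grasp point. The pads swing forward as they close: fully open they stand 13 mm farther back than shut.
Start: joints at [1.199, 0.326, -0.193, 1.052, 0, 1.437], TCP at [0.13, 0.535, 0.231] pointing down, gripper open.
Joint ranges: [-2.65, 2.65], [-0.97, 1.79], [-1.3, 1.35], [-1.93, 2.1], [-1.47, 1.37], [-3.14, 3.14]. Speed limits (rad/s): [2.57, 2.57, 3.14, 3.14, 3.14, 3.14].

INTERFACE

Orientations are given as a 3x3 rotation matrix whose columns are the frame's x, y, z axes.
In Python, from station import * gives the robot as it stands.
- The arm moves only by the shell command python3 -m inch 'ROWS' [FORCE]. ROWS is JSON, a list of rows, each an object with "jaw": the finger opening in mm, from 0 to 85.4; "xyz": the shift along the world's x, y, z in mm, a list of three; "turn": the turn about the world's z in rad. A call has 1 to 10 rows; each row is the pose to reach, as a shift and turn from the pose commanded when the call began; what a row does not reach only later rows make up. A row lasts 1/8 s, in which the tool goes at most 62.5 mm and 10.7 degrees, less where a joint would pass 70% of its speed; a pose out of reach is approached as far as the arm can. A call with a gripper value outside its range is refused whole. The fingers move at their own pace and stop on an object; FORCE is the grip in N (left out, the last holds). Time passes only in rows, so rows that repeat a pose let the fingers close. It gives the time, the measured TCP pose, the force and the opening at its end, in the units of the state.
- observe(): the state, without advancing time (a new reading comes with each control period).
- read_camera(name): name is "side" or "top"; returns a dict with "color" (400x640x3 uint8, red, green, blue), "depth" (400x640 float32, m along the optical axis (not along the pixel's ray), 0 where there is no reading), "mtx" (3x3 intrinsics, pixels), "R" (3x3) and "t" (3): a world point X has camera coordinates R X + t. Camera axes: x right, y down, z forward; pixel columns grow to the right and rows downward; lengths in m; the calibration is good to about 2 mm. A picture is of the moment at which its call begins.
- job_done(): hands the job in, once; it reports no verdict.
Trained networks look in a picture, given as the dict that the camera call returned (one of the last four; its "shot" number tells which), for a name from the list of things; names that differ only in an ending like _2 or _b are one class to them, and where a whole thing is asked for, a point or a joint stands for the part that bears it (a point fixed in the world has none). Each returns a list of dicts, best first, with "confidence" (0 to 1); they miss things now and then, are a little off and sometimes report something else, mostly with a low value. They report only what shows in the picture. A call takes as long as a camera call.
- regions_of(picture, query): "mask" (400x640 bool, what is visible of it) and "extent" ([left, top, right, bottom] in pixels, round what is visible of it).
- spot_point(picture, query): "uv" ([column, row] in pixels: a listed point, or the origin of a listed thing).
The state is a dict: "t": time; "q": joint angles; "joint_vel": joint speeds; "joint_torque": joint torques, N m; "position": TCP position; "eef_rot": TCP orientation; "wrist_force": force on the tool from outside, world axes, zero at the start; "ft_torque": the same for the moment, N m; "opening": opening from 0.0 (shut) to 1.0 (fully open).
Only numpy, scipy, OpenCV 4.12 (cv2) and the standard library are available. Lean on these libraries where they do the work, as an engineer would, in place of code of your own. Each camera call takes 0.05 s, during which the arm holds its last target. There are 200 camera calls.

## Working session

There is one attempt and no reset: what is moved stays moved. The work goes in short steps, Python scripts to look and compute and a shell command to move; the robot and the scene stay as the last step left them, time stands still between calls to the robot, and variables do not carry over. Pictures are saved under pics/ and viewed, about 8 in all and at most 12, crops included, and the job is handed in when it is done.

```bash
mkdir -p pics; cat > h.py <<'E'
from station import *
import numpy as np, cv2
def ray(p,uv,z):
    # intersect pixel ray with plane z
    d=p["R"].T@np.linalg.inv(p["mtx"])@np.array([uv[0],uv[1],1.]); c=-p["R"].T@p["t"]
    return c+d*(z-c[2])/d[2]
def dep(p,uv):
    u,v=int(round(uv[0])),int(round(uv[1])); w=p["depth"][v-2:v+3,u-2:u+3]; w=w[w>0]
    if not len(w): return None
    z=np.median(w); return p["R"].T@(np.linalg.inv(p["mtx"])@np.array([uv[0],uv[1],1.])*z-p["t"])
def cloud(p):
    v,u=np.mgrid[:400,:640]; z=p["depth"]
    c=np.stack([u*z,v*z,z],-1)@np.linalg.inv(p["mtx"]).T
    return (c-p["t"])@p["R"], z>0
E
python3 - <<'E'
from h import *
np.set_printoptions(precision=4,suppress=True)
ims=[]
for n in("side","top"):
    p=read_camera(n); im=p["color"][...,::-1].copy()
    print(n,-p["R"].T@p["t"])
    for q in("cupboard","active_pull","active_hinge","bolt_knob","strip_pot","jar"):
        for s in spot_point(p,q)[:2]:
            print(q,s["uv"],round(s["confidence"],2),dep(p,s["uv"]))
            cv2.circle(im,tuple(int(x) for x in s["uv"]),3,(0,0,255),-1); cv2.putText(im,q,tuple(int(x) for x in s["uv"]),0,.4,(255,0,0))
    X,m=cloud(p)
    for q in("active_pull","bolt_knob","cupboard","strip_pot","jar"):
        for r in regions_of(p,q)[:1]:
            P=X[r["mask"]&m]; print(" reg",q,round(r["confidence"],2),r["extent"],np.percentile(P,[3,50,97],axis=0).tolist() if len(P) else 0)
    cv2.imwrite(f"pics/{n}0.png",im)
o=observe();print(o["position"],o["eef_rot"],o["opening"])
E
```

```text
side [0.4232 0.709  0.523 ]
cupboard [283.6, 239.0] 0.64 [0.5854 0.1157 0.1059]
active_pull [321.3, 202.2] 0.72 [0.5208 0.0461 0.1575]
active_hinge [281.7, 272.9] 0.87 [0.5921 0.1184 0.0221]
bolt_knob [338.8, 199.4] 0.51 [ 0.5134 -0.2586  0.0036]
strip_pot [366.4, 208.5] 0.75 [ 0.4302 -0.2139  0.0055]
jar [344.0, 198.8] 0.77 [ 0.4984 -0.2632  0.0046]
 reg active_pull 0.71 [279.2, 166.0, 322.7, 269.3] [[0.5249396788146333, -0.03477912684582581, 0.0340988952630346], [0.5685833545368297, 0.047720724247075935, 0.12038646892676179], [0.5927497418950521, 0.11644044445954294, 0.1979060468188222]]
 reg cupboard 0.91 [225.8, 159.2, 336.1, 280.0] [[0.5266734379230935, -0.13089776149053095, 0.008634457390102343], [0.6087281164011673, 0.07856040517946589, 0.12996141825937157], [0.699315671986442, 0.11708702289033152, 0.18366251162948513]]
 reg strip_pot 0.89 [362.3, 175.6, 376.7, 212.8] [[0.4093522397903748, -0.2679181466556455, -0.0006754044925455897], [0.42912114585804806, -0.217491307202394, 0.050956464693574344], [0.4493829561423274, -0.21104650046154572, 0.0876317644409847]]
 reg jar 0.85 [
[... 917 characters left out ...]
113915, 0.1588301451681079], [0.6890218391938293, 0.10014963560394516, 0.1958221648445439]]
 reg strip_pot 0.57 [381.9, 229.8, 400.0, 245.5] [[0.4127033946859696, -0.25211249980159145, 0.016817959116204945], [0.43160931465161256, -0.23018594944748688, 0.08515265341768866], [0.45024495126563346, -0.21562187557472445, 0.08984674714730533]]
 reg jar 0.97 [394.9, 194.5, 423.3, 219.3] [[0.4857245956115339, -0.3107888688260995, 0.026027807739847125], [0.5097502023620809, -0.2808821681527226, 0.10177172017132247], [0.5367664149268523, -0.2599379655069164, 0.11658126832765751]]
[0.1296 0.5345 0.2313] [[ 0.2356  0.9719  0.    ]
 [ 0.9719 -0.2356 -0.    ]
 [-0.      0.     -1.    ]] 0.9983962175650365
```

View pics/side0.png

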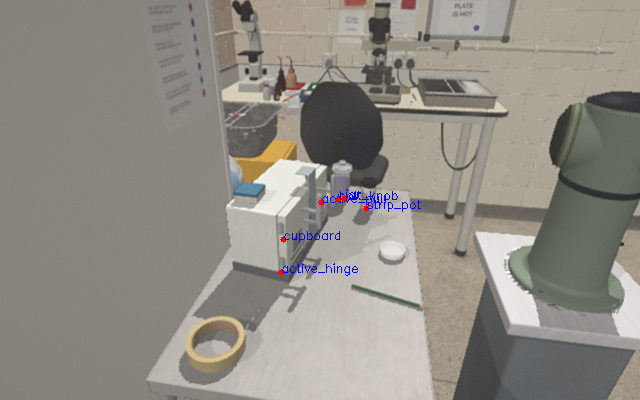

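View pics/top0.png

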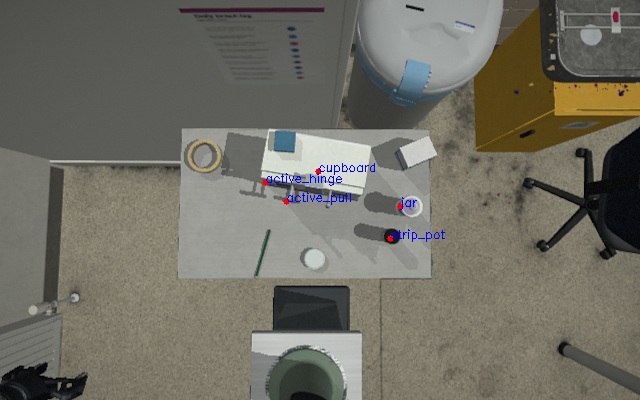

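The side view shows the cupboard at about (280,215) with the leading pull at about (320,200). The top view shows the cupboard turned slightly, with the jar at (410,206) and the pot at (391,237), both well to the right. Next I'll fit the cupboard's pose.

```bash
cat > fit.py <<'E'
from h import *
np.set_printoptions(precision=4,suppress=True)
from scipy.optimize import least_squares
p=read_camera("top"); X,m=cloud(p)
r=regions_of(p,"cupboard")[0]["mask"]; r=cv2.dilate(r.astype(np.uint8),np.ones((7,7)))>0
P=X[r&m&(X[...,2]>.15)&(X[...,2]<.168)][:,:2]
c,s,a=cv2.minAreaRect((P*1000).astype(np.float32)); print("top rect",c,s,a,len(P),np.median(X[r&m&(X[...,2]>.15)&(X[...,2]<.168)][:,2]))
B=cv2.boxPoints((c,s,a)); print(B)
h=spot_point(p,"active_hinge")[0]["uv"]; pu=spot_point(p,"active_pull")[0]["uv"]
print("hinge",ray(p,h,.027),"pull",ray(p,pu,.16))
q=X[m&(X[...,2]>.173)&(X[...,2]<.19)&(abs(X[...,0]-.65)<.1)&(abs(X[...,1])<.2)]; print("box/pull",np.median(q,0),len(q))
q=X[m&(X[...,2]>.19)&(X[...,2]<.21)&(abs(X[...,0]-.6)<.12)&(abs(X[...,1]+.03)<.15)]; print("fold",q.min(0),q.max(0),q.mean(0),len(q))
d=p["color"][120:220,240:400,::-1]; cv2.imwrite("pics/c1.png",cv2.resize(d,None,fx=5,fy=5,interpolation=cv2.INTER_CUBIC))
E
python3 fit.py
```

```text
top rect (600.4881591796875, -22.526412963867188) (270.5904235839844, 175.82225036621094) 80.45089721679688 4577 0.15883539807677663
[[ 491.3507 -141.3631]
 [ 664.7366 -170.5308]
 [ 709.6256   96.3103]
 [ 536.2397  125.4779]]
hinge [0.5867 0.1246 0.027 ] pull [0.5215 0.0445 0.16  ]
box/pull [0.6694 0.05   0.1818] 433
fold [ 0.549  -0.0484  0.1922] [0.5861 0.0009 0.2028] [ 0.5679 -0.0236  0.1966] 244
```

View pics/c1.png

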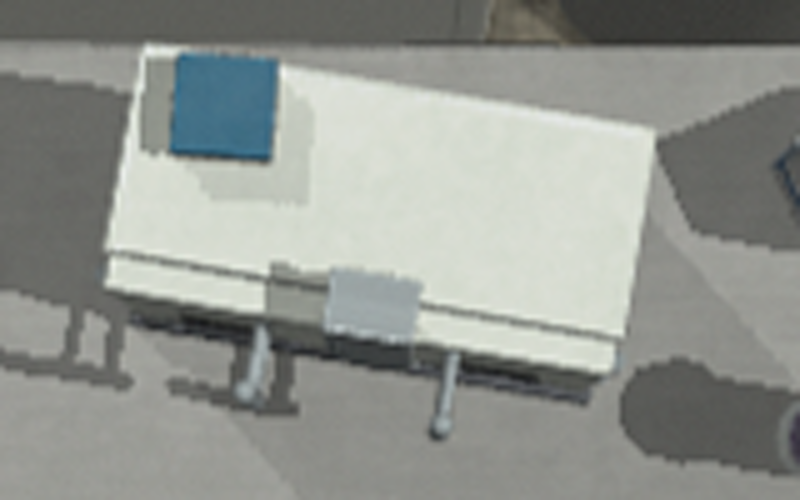

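The crop shows the left pull's tip at about (250,390), which is full-frame (290,198). It also shows the folded strip at (375,305) covering the knob and the box at the back left. I'll refine the pull from the depth clouds.

```bash
cat >> h.py <<'E'
yaw=-.165; C=np.array([.633,-.028]); Rl=np.array([[np.cos(yaw),-np.sin(yaw)],[np.sin(yaw),np.cos(yaw)]])
def loc(X): return np.concatenate([(X[...,:2]-C)@Rl,X[...,2:]],-1)
def wor(l): return C+Rl@np.array(l[:2])
E
python3 - <<'E'
from h import *
np.set_printoptions(precision=4,suppress=True)
print("pull",wor([-.1145,.0505]),"hinge",wor([-.0655,.1355]))
for n in("top","side"):
    p=read_camera(n);X,m=cloud(p);L=loc(X)
    for lo,hi in((.14,.172),(.166,.185)):
      for y0 in (.05,-.05):
        k=m&(X[...,2]>lo)&(X[...,2]<hi)&(L[...,0]<-.09)&(L[...,0]>-.14)&(abs(L[...,1]-y0)<.025)
        if k.sum(): print(n,lo,y0,k.sum(),"med",np.median(L[k],0),L[k].min(0),L[k].max(0))
    # edges of the carcass: front/back/side of top
    k=m&(abs(X[...,2]-.159)<.006)&(abs(L[...,0])<.09)&(abs(L[...,1])<.15); print(n,"top pts",np.percentile(L[k],[1,99],axis=0))
p=read_camera("top"); print("tip",ray(p,(290,198),.176),ray(p,(240+440/5,120+428/5),.176),"expected",wor([-.1145,.0505]),wor([-.1145,-.0505]))
E
```

```text
pull [0.5283 0.0406] hinge [0.5906 0.1164]
top 0.14 0.05 14 med [-0.1157  0.0486  0.17  ] [-0.1208  0.045   0.1461] [-0.1093  0.0546  0.1718]
top 0.14 -0.05 13 med [-0.1169 -0.0505  0.1703] [-0.1206 -0.0559  0.1453] [-0.1108 -0.0451  0.172 ]
top 0.166 0.05 18 med [-0.115   0.0505  0.172 ] [-0.1202  0.0463  0.1666] [-0.1093  0.0546  0.1758]
top 0.166 -0.05 21 med [-0.1153 -0.0505  0.1716] [-0.1206 -0.0559  0.1691] [-0.1101 -0.0451  0.1771]
top top pts [[-0.0744 -0.1323  0.1543]
 [ 0.0531  0.1319  0.163 ]]
side 0.14 0.05 84 med [-0.1181  0.0579  0.1569] [-0.1229  0.0523  0.1404] [-0.1115  0.061   0.1715]
side 0.14 -0.05 72 med [-0.1181 -0.0437  0.1564] [-0.123  -0.0495  0.1401] [-0.1103 -0.0394  0.1719]
side 0.166 0.05 30 med [-0.1174  0.0563  0.1713] [-0.1224  0.0515  0.1663] [-0.1117  0.0598  0.1762]
side 0.166 -0.05 23 med [-0.1174 -0.0446  0.1719] [-0.1225 -0.0491  0.167 ] [-0.1128 -0.0394  0.176 ]
side top pts [[-0.0814 -0.1279  0.1536]
 [ 0.0514  0.1379  0.1634]]
tip [0.5255 0.0365 0.176 ] [ 0.5067 -0.0587  0.176 ] expected [0.5283 0.0406] [ 0.5118 -0.059 ]
```

```bash
python3 -m inch '[{"jaw":50,"xyz":[397,-494,0],"turn":0.07},{"jaw":50,"xyz":[397,-494,0],"turn":0.07},{"jaw":50,"xyz":[397,-494,0],"turn":0.07},{"jaw":50,"xyz":[397,-494,0],"turn":0.07},{"jaw":50,"xyz":[397,-494,0],"turn":0.07},{"jaw":50,"xyz":[397,-494,0],"turn":0.07},{"jaw":50,"xyz":[397,-494,0],"turn":0.07},{"jaw":50,"xyz":[397,-494,0],"turn":0.07},{"jaw":50,"xyz":[397,-494,0],"turn":0.07},{"jaw":50,"xyz":[397,-494,0],"turn":0.07}]'
python3 -m inch '[{"jaw":50,"xyz":[0,0,0],"turn":0},{"jaw":50,"xyz":[0,0,0],"turn":0}]'
```

```text
t: 2.8
position: [0.5223, 0.0455, 0.2315]
eef_rot: [[0.167, 0.986, 0.001], [0.986, -0.167, 0.0], [0.0, 0.001, -1.0]]
wrist_force: [0.5, 0.7, 0.4]
opening: 0.58
t: 3.05
position: [0.5205, 0.0474, 0.2309]
eef_rot: [[0.168, 0.986, -0.001], [0.986, -0.168, 0.0], [0.0, -0.001, -1.0]]
wrist_force: [0.1, 0.3, -0.2]
opening: 0.584
```

```bash
python3 -m inch '[{"jaw":50,"xyz":[7,-6,0],"turn":0},{"jaw":50,"xyz":[7,-6,-40],"turn":0},{"jaw":50,"xyz":[7,-6,-84],"turn":0},{"jaw":50,"xyz":[7,-6,-84],"turn":0},{"jaw":0,"xyz":[7,-6,-84],"turn":0},{"jaw":0,"xyz":[7,-6,-84],"turn":0},{"jaw":0,"xyz":[7,-6,-84],"turn":0},{"jaw":0,"xyz":[7,-6,-84],"turn":0}]' 30
python3 - <<'E'
from h import *
from math import *
# pull path (local) from the present tcp, shifts in mm at steps of theta
for i in range(0,12):
    th=i*.145; c,s=cos(th),sin(th); v=np.array([-.049,-.085]); d=np.array([c*v[0]+s*v[1],-s*v[0]+c*v[1]])-v
    print(round(th,3),(Rl@d*1000).round(1))
p=read_camera("side"); cv2.imwrite("pics/s2.png",cv2.resize(p["color"][120:300,200:460,::-1],None,fx=3,fy=3))
E
```

```text
t: 4.05
position: [0.5295, 0.0412, 0.1493]
eef_rot: [[0.167, 0.986, 0.004], [0.986, -0.167, -0.0], [0.0, 0.004, -1.0]]
wrist_force: [-1.6, -0.4, 7.0]
opening: 0.125
0.0 [0. 0.]
0.145 [-10.3   9.8]
0.29 [-19.1  21. ]
0.435 [-26.1  33.3]
0.58 [-31.4  46.5]
0.725 [-34.6  60.4]
0.87 [-35.8  74.5]
1.015 [-35.   88.7]
1.16 [-32.1 102.6]
1.305 [-27.2 116. ]
1.45 [-20.5 128.5]
1.595 [-12.  139.9]
```

View pics/s2.png

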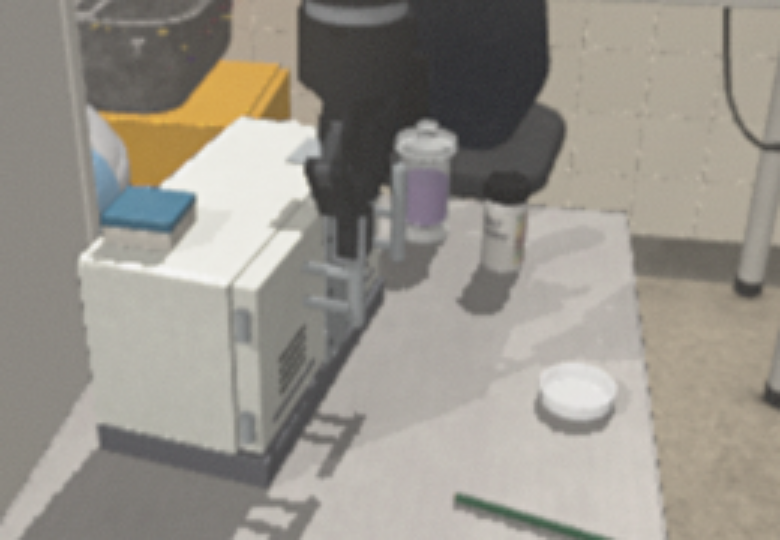

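The gripper holds the pull between brackets and top end, at crop (345,230), opening about 11 mm. Now I'll swing the leaf.

```bash
python3 -m inch '[{"jaw":0,"xyz":[-5,5,0],"turn":-0.07},{"jaw":0,"xyz":[-10,10,0],"turn":-0.145},{"jaw":0,"xyz":[-15,15,0],"turn":-0.22},{"jaw":0,"xyz":[-19,21,0],"turn":-0.29},{"jaw":0,"xyz":[-26,33,0],"turn":-0.435},{"jaw":0,"xyz":[-31,46.5,0],"turn":-0.58},{"jaw":0,"xyz":[-34.5,60.5,0],"turn":-0.725},{"jaw":0,"xyz":[-36,74.5,0],"turn":-0.87},{"jaw":0,"xyz":[-35,88.5,0],"turn":-1.015},{"jaw":0,"xyz":[-35,88.5,0],"turn":-1.015}]'
```

```text
t: 5.35
position: [0.4941, 0.1308, 0.1493]
eef_rot: [[0.926, 0.378, 0.003], [0.378, -0.926, 0.001], [0.003, 0.001, -1.0]]
wrist_force: [-1.3, -0.4, 8.0]
opening: 0.125
```

```bash
python3 -m inch '[{"jaw":0,"xyz":[3,14,0],"turn":-0.145},{"jaw":0,"xyz":[8,27,0],"turn":-0.29},{"jaw":0,"xyz":[14,40,0],"turn":-0.435},{"jaw":0,"xyz":[22,50,0],"turn":-0.56},{"jaw":0,"xyz":[22,50,0],"turn":-0.56},{"jaw":0,"xyz":[22,50,0],"turn":-0.56}]'
python3 -m inch '[{"jaw":32,"xyz":[0,0,0],"turn":0},{"jaw":32,"xyz":[0,0,0],"turn":0},{"jaw":32,"xyz":[0,0,0],"turn":0},{"jaw":32,"xyz":[0,0,40],"turn":0},{"jaw":32,"xyz":[0,0,90],"turn":0},{"jaw":32,"xyz":[0,0,120],"turn":0},{"jaw":32,"xyz":[0,60,120],"turn":0},{"jaw":32,"xyz":[0,60,120],"turn":0}]'
python3 - <<'E'
from h import *
np.set_printoptions(precision=4,suppress=True)
for n in("top","side"):
    p=read_camera(n); X,m=cloud(p);L=loc(X)
    print(n,[(s["uv"],round(s["confidence"],2),dep(p,s["uv"]),ray(p,s["uv"],.181)) for s in spot_point(p,"bolt_knob")[:2]])
    k=m&(X[...,2]>.176)&(X[...,2]<.2)&(L[...,0]<-.04)&(L[...,0]>-.09)&(abs(L[...,1])<.06)
    if k.any(): print("knob pts",k.sum(),L[k].min(0),L[k].max(0),np.median(X[k],0),(X[k].min(0)+X[k].max(0))/2)
    k=m&(X[...,2]>.19)&(X[...,2]<.205)&(L[...,0]<-.09)&(L[...,0]>-.26)&(abs(L[...,1]-.12)<.1)
    if k.any(): print("fold",k.sum(),np.median(L[k],0))
    a=(slice(110,270),slice(200,420)) if n=="top" else (slice(100,300),slice(180,440))
    cv2.imwrite(f"pics/{n}3.png",cv2.resize(p["color"][a][...,::-1],None,fx=3,fy=3))
E
```

```text
t: 6.1
position: [0.5166, 0.1802, 0.1493]
eef_rot: [[0.985, -0.171, 0.004], [-0.171, -0.985, 0.001], [0.004, -0.001, -1.0]]
wrist_force: [-0.5, -0.3, 7.2]
opening: 0.126
t: 7.1
position: [0.5149, 0.2427, 0.2675]
eef_rot: [[0.986, -0.167, 0.001], [-0.167, -0.986, 0.001], [0.001, -0.001, -1.0]]
wrist_force: [0.3, -0.8, 0.2]
opening: 0.373
top [([315.0, 184.6], 0.59, array([ 0.5612, -0.0259,  0.1589]), array([ 0.5589, -0.0261,  0.181 ]))]
knob pts 32 [-0.0735 -0.0273  0.1812] [-0.0606 -0.0138  0.1929] [ 0.5635 -0.0373  0.1892] [ 0.5635 -0.0373  0.1871]
fold 249 [-0.2073  0.1389  0.1969]
side [([307.1, 175.7], 0.63, array([ 0.5641, -0.0277,  0.1808]), array([ 0.564 , -0.0272,  0.181 ]))]
knob pts 52 [-0.0754 -0.0243  0.1762] [-0.0616 -0.0081  0.1922] [ 0.5623 -0.0289  0.1854] [ 0.5629 -0.0324  0.1842]
fold 347 [-0.2093  0.149   0.1979]
```

View pics/top3.png

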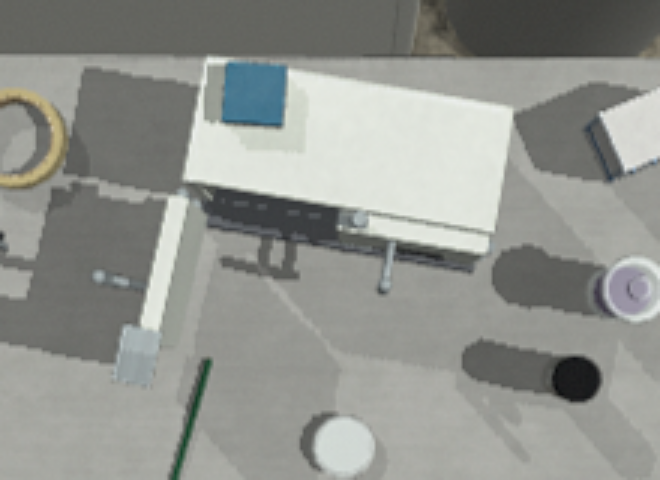

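View pics/side3.png

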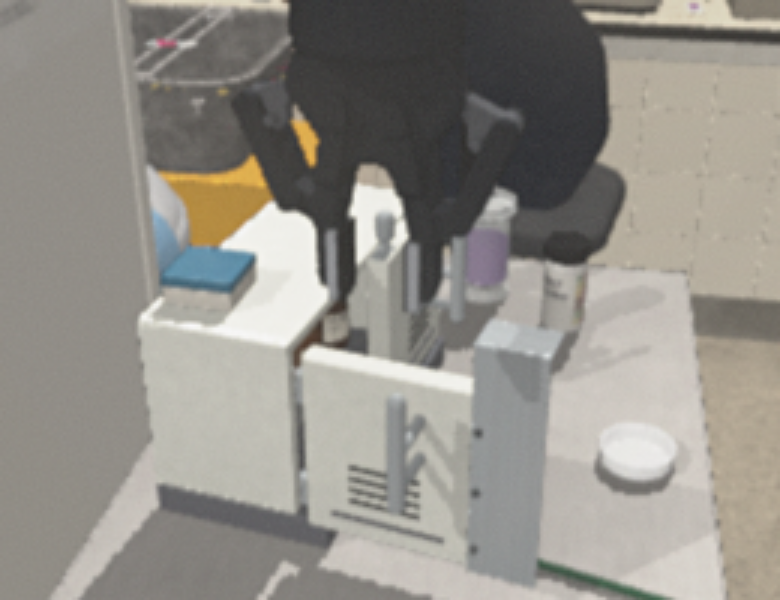

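The leaf now stands about square: the top crop shows its fold at (137,350) and its pull at (98,277). The bolt knob is uncovered at (360,218), and the side crop shows it at (385,225). The knob is at about (0.5635, -0.037), so I'll move over it.

```bash
python3 -m inch '[{"jaw":50,"xyz":[10,-60,0],"turn":0},{"jaw":50,"xyz":[20,-120,0],"turn":0},{"jaw":50,"xyz":[32,-180,0],"turn":0},{"jaw":50,"xyz":[42,-240,0],"turn":0},{"jaw":50,"xyz":[49,-279,0],"turn":0},{"jaw":50,"xyz":[49,-279,-20],"turn":0},{"jaw":50,"xyz":[49,-279,-20],"turn":0},{"jaw":50,"xyz":[49,-279,-20],"turn":0}]'
python3 - <<'E'
from h import *
np.set_printoptions(precision=4,suppress=True)
p=read_camera("side");X,m=cloud(p);L=loc(X)
k=m&(X[...,2]>.176)&(X[...,2]<.194)&(L[...,0]<-.04)&(L[...,0]>-.09)&(abs(L[...,1]+.02)<.03); print(k.sum(),X[k].min(0),X[k].max(0)) 
cv2.imwrite("pics/s4.png",cv2.resize(p["color"][100:220,230:390,::-1],None,fx=4,fy=4))
E
```

```text
t: 8.3
position: [0.5639, -0.0393, 0.2476]
eef_rot: [[0.985, -0.171, -0.0], [-0.171, -0.985, 0.0], [-0.0, 0.0, -1.0]]
wrist_force: [0.2, -0.3, -0.1]
opening: 0.585
51 [ 0.5561 -0.0373  0.1767] [ 0.5694 -0.0262  0.1919]
```

View pics/s4.png

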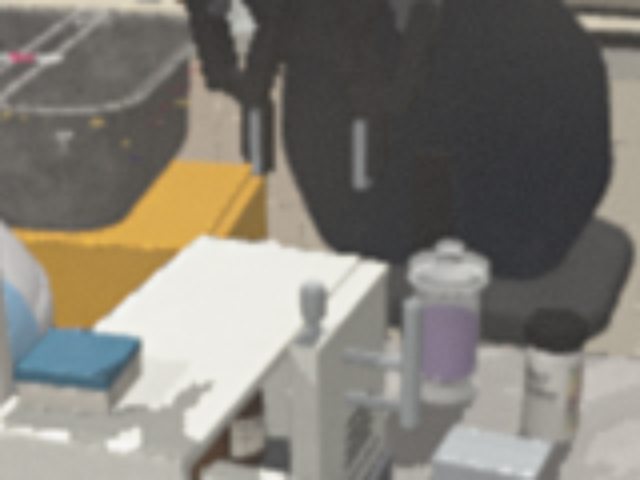

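The fingers straddle the knob evenly: tips at columns 255 and 360, knob at (313,300). Next I descend and grip.

```bash
python3 -m inch '[{"jaw":50,"xyz":[0,3,-40],"turn":0},{"jaw":50,"xyz":[0,3,-79],"turn":0},{"jaw":50,"xyz":[0,3,-79],"turn":0},{"jaw":0,"xyz":[0,3,-79],"turn":0},{"jaw":0,"xyz":[0,3,-79],"turn":0},{"jaw":0,"xyz":[0,3,-79],"turn":0},{"jaw":0,"xyz":[0,3,-79],"turn":0},{"jaw":0,"xyz":[0,3,-79],"turn":0}]' 40
```

```text
t: 9.35
position: [0.5643, -0.036, 0.1706]
eef_rot: [[0.985, -0.171, 0.002], [-0.171, -0.985, -0.0], [0.002, -0.0, -1.0]]
wrist_force: [-3.0, 1.8, 6.0]
opening: 0.167
```

```bash
python3 -m inch '[{"jaw":0,"xyz":[0,0,6],"turn":0},{"jaw":0,"xyz":[0,0,12],"turn":0},{"jaw":0,"xyz":[0,0,18],"turn":0},{"jaw":0,"xyz":[0,0,24],"turn":0},{"jaw":0,"xyz":[0,0,28],"turn":0},{"jaw":0,"xyz":[0,0,31],"turn":0},{"jaw":0,"xyz":[0,0,31],"turn":0}]'
```

```text
t: 10.22
position: [0.5638, -0.036, 0.1988]
eef_rot: [[0.985, -0.171, -0.001], [-0.171, -0.985, 0.0], [-0.001, -0.0, -1.0]]
wrist_force: [1.0, 1.7, -6.1]
opening: 0.165
```

```bash
python3 -m inch '[{"jaw":0,"xyz":[0,0,2],"turn":0},{"jaw":0,"xyz":[0,0,4],"turn":0},{"jaw":0,"xyz":[0,0,4],"turn":0}]'
```

```text
t: 10.6
position: [0.5612, -0.0356, 0.1991]
eef_rot: [[0.985, -0.171, -0.008], [-0.171, -0.985, 0.002], [-0.008, -0.0, -1.0]]
wrist_force: [1.2, 1.4, -26.6]
opening: 0.169
```

The force jumped to about -27 N with no further rise, so the bolt is at its stop. I'll ease back, release and lift away.

```bash
python3 -m inch '[{"jaw":0,"xyz":[0,0,-4],"turn":0},{"jaw":0,"xyz":[0,0,-4],"turn":0},{"jaw":45,"xyz":[0,0,-4],"turn":0},{"jaw":45,"xyz":[0,0,-4],"turn":0},{"jaw":45,"xyz":[0,0,-4],"turn":0},{"jaw":45,"xyz":[0,0,30],"turn":0},{"jaw":45,"xyz":[0,0,80],"turn":0},{"jaw":45,"xyz":[-60,0,110],"turn":0},{"jaw":45,"xyz":[-120,0,110],"turn":0},{"jaw":45,"xyz":[-120,0,110],"turn":0}]'
python3 - <<'E'
from h import *
np.set_printoptions(precision=4,suppress=True)
for n in("side","top"):
    p=read_camera(n); X,m=cloud(p);L=loc(X)
    k=m&(X[...,2]>.172)&(X[...,2]<.235)&(L[...,0]<-.04)&(L[...,0]>-.09)&(abs(L[...,1]+.02)<.025)
    if k.any(): print(n,k.sum(),np.percentile(X[k],[2,98],axis=0))
    k=m&(X[...,2]>.19)&(X[...,2]<.205)&(L[...,0]<-.15)&(L[...,0]>-.26)&(abs(L[...,1]-.14)<.06)
    if k.any(): print("fold",k.sum(),np.median(L[k],0))
    for q in("strip_pot","jar"): print(q,[(s["uv"]) for s in spot_point(p,q)[:1]])
    if n=="side":cv2.imwrite("pics/s5.png",cv2.resize(p["color"][100:300,180:440,::-1],None,fx=3,fy=3))
E
```

```text
t: 11.85
position: [0.4401, -0.0356, 0.3142]
eef_rot: [[0.985, -0.172, -0.0], [-0.172, -0.985, -0.0], [-0.0, 0.0, -1.0]]
wrist_force: [1.5, 0.2, 0.4]
opening: 0.527
side 100 [[ 0.5562 -0.0376  0.1744]
 [ 0.5691 -0.0261  0.2189]]
fold 341 [-0.2093  0.1488  0.198 ]
strip_pot [[366.7, 207.8]]
jar [[341.4, 199.2]]
top 35 [[ 0.557  -0.0433  0.2074]
 [ 0.5712 -0.0312  0.2212]]
fold 249 [-0.2075  0.139   0.1969]
strip_pot [[386.7, 234.4]]
jar [[403.8, 207.9]]
```

View pics/s5.png

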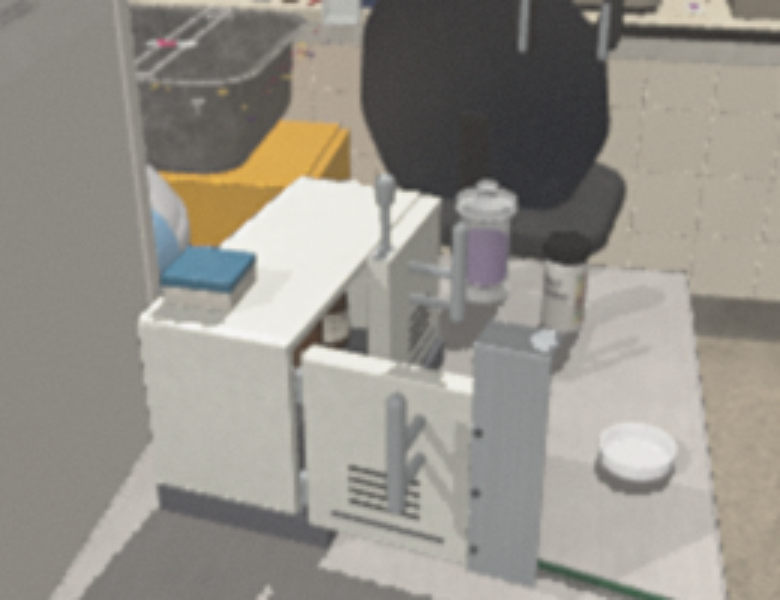

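The knob now stands high at crop (385,190), with its top at z≈0.219 m, up from 0.191. The leading leaf is still square, and the pot and jar are unmoved. I'm handing in.

```bash
python3 -c "
from station import *
print(job_done())"
```

```text
the job is handed in; nothing more can be done
None
```

The job is done in the order asked and handed in at about 12 s of the 38 s allowed. `job_done()` gives no verdict, so the points below come from my own checks.

- **Leading door:** I pinched its pull and swung the leaf open to about 90°. The strip's folded top was in the same place before and after the bolt work, so the leaf stayed where I left it.
- **Bolt:** I drew it up by the knob until it hit its stop, where the force rose to about 27 N with no more movement. After release the top of the knob measured z ≈ 0.219 m, which is 28 mm up, so it stayed fully raised.
- **Pot and jar:** They look untouched in the last side picture. The network's points for them shifted by 1 to 5 pixels between looks, which I took as its own scatter because the arm never came near them.
- **Robot:** It ended clear of everything, with wrist force about 1.5 N.

One disagreement along the way: the network's first estimates of the pull and the knob were 7 to 12 mm off the depth data. I used the depth data, and both grasps held.

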